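Open the tablet jar and hold its cap over the mouth

ROBOT

A 6-joint arm with a two-finger parallel gripper is mounted at the origin on a cart in front of the work surface, level with it; the furniture and walls round the work are solid. World frame = base frame: x ahead of the robot, y to its left, z up, the work surface at z = 0. Lengths are in mm, angles in rad, forces in N, time in s.
With the tool pointing down it reaches from about 300 to 775 mm from the base axis. Payload 14.6 kg.
Tool frame: the origin (TCP) lies on the centre line of the jaws, within the pads' length; the fingertips stand 8 mm ahead of it and the grasp point (between the pads) lies 11 mm behind it; z points along the fingers, y is the direction in which the jaws open and shut (so a half turn about z gives the same grasp; the last joint's range is limited). The gripper opens to 94 mm and grips with 3 to 60 N. Pads are 16 mm wide; open, the fingers measure 119 mm over their backs; the gripper's body (75 mm by 177 mm) begins 78 mm behind the grasp point.
Start: joints at [1.116, 0.3, 1.521, -0, 1.321, -0.067], TCP at [207.981, 509.15, 213.446] pointing down, gripper open.
Joint ranges: [-3.03, 3.03], [-0.79, 2.21], [0.23, 2.52], [-1.04, 4.18], [0, 3.07], [-2.55, 2.55]. Speed limits (rad/s): [2.22, 2.22, 2.57, 3.14, 3.14, 3.14].

INTERFACE

Orientations are given as [roll, pitch, yaw] about the fixed x, y, z axes, in that order (R = Rz(yaw) Ry(pitch) Rx(roll)).
In Python, from cell import read_state, cams, manip gives the robot as it stands.
- The arm moves only by the shell command python3 -m handwheel 'ROWS' [OPENING] [FORCE]. ROWS is JSON, a list of rows, each a list of 4 numbers: the shift along the tool's x, y, z in m, then the turn about the tool's z in degrees. In form: [[dx, dy, dz, turn], ...]. A call has 1 to 5 rows; each row is the pose to reach, as a shift and turn from the pose measured when the call began, along the tool's axes at that moment; what a row does not reach only later rows make up. A row lasts 1/8 s, in which the tool goes at most 62.5 mm and 10.7 degrees, less where a joint would pass 70% of its speed; a pose out of reach is approached as far as the arm can. A call with a gripper value outside its range is refused whole. OPENING is the closure, from 0 (fully open) to 1 (shut), set as the call begins (- or left out, the last holds). The fingers move at their own pace and stop on an object; FORCE is the grip in N (left out, the last holds). Time passes only in rows, so rows that repeat a pose let the fingers close. It gives the time, the measured TCP pose, the force and the opening at its end, in the units of the state.
- read_state(): the state, without advancing time (a new reading comes with each control period).
- cams.camera(name): name is "scene" or "top"; returns the picture (480x640x3 uint8, red, green, blue); there is no depth.
- cams.get_calibration(name): a dict with "vertical_fov" (degrees; the focal length in pixels is half the picture's height over the tangent of half this angle, whatever the lens; pixels are square), "cx", "cy" (the principal point, pixels), "dist_coeffs" ([k1, k2, p1, p2, k3] as OpenCV has them; the pictures are not rectified), "R" (3x3) and "t" (3): a world point X has camera coordinates R X + t. Camera axes: x right, y down, z forward; pixel columns grow to the right and rows downward; lengths in mm; the calibration is good to about 2 mm. A picture is of the moment at which its call begins. get_calibration takes no time and is no camera call.
- manip.sign_off(): hands the job in, once; it reports no verdict.
The state is a dict: "clock": time; "joints": joint angles; "qd": joint speeds; "effort": joint torques, N m; "eef_pos": TCP position; "eef_rot": TCP orientation; "wrist_force": force on the tool from outside, world axes, zero at the start; "moment": the same for the moment, N m; "finger_gap": finger opening in mm.
Only numpy, scipy, OpenCV 4.12 (cv2) and the standard library are available. Lean on these libraries where they do the work, as an engineer would, in place of code of your own. Each camera call takes 0.05 s, during which the arm holds its last target. There are 200 camera calls.

TASK

Press the stand's brace button fully down so that the tablet jar cannot turn, then unscrew the jar's tight cap anticlockwise, turning only until the threads let go. Lift the cap straight up off the neck and finish while holding it in the gripper, level and one to three centimetres clear above the jar's open mouth; the jar stays seated in its stand with the brace down, and the things around are left alone.

Things in the scene. Friction and masses are not known exactly. Their poses are not given: they have to be found in the camera images.
- brace_top (a point): Centre of the top of the brace button, a black disc 28 mm across and 8 mm thick on the jar stand, 85 mm from the jar's axis; 60 mm above the trolley when up, 42 mm fully down. A steel arm runs from it over the well's wall to a 40 mm wide key that drops beside the jar's square foot and stops the jar turning.
- brace (a joint): Travel of the brace button: 0 up (as it starts), 0.018 m fully down. It slides straight down, takes about 5 to 6 N to move and stays where it is left by friction.
- stand: Aluminium jar stand fixed to the trolley: base disc 118 mm across, round well for the jar with a wall up to 20 mm, its floor an easily turning turntable 6 mm up. Origin: centre of the underside, on the trolley top, z up; its -x axis points to the brace button.
- jar: Amber jar, loose, about 0.35 kg, in the stand's well: square foot 66 x 66 x 14 mm, round body 58 mm across up to 58 mm above its base, neck 40 mm across. Origin: centre of its underside, 6 mm above the trolley top; z up. Turns with the turntable while the brace is up; braced, it still gives 8 to 14 degrees and a few mm sideways.
- jar_rim (a point): Centre of the jar's mouth, level with the rim, 90 mm above the jar's underside (96 mm above the trolley top).
- cap_mid (a point): Centre of the white screw cap, half-way up. The cap is round, 56 mm across (57 over its ribs), 30 mm tall, 50 g. Screwed on, its top is 106 mm above the trolley and its lower edge 76 mm: 20 mm below the rim, 10 mm above the jar's shoulder.
- cap_mark (a point): A small raised nib on the cap's top near its edge, 24 mm from the cap's axis and level with its top; screwed on it lies towards the jar's +x axis, and it moves round with the cap.
- clipper: Bystander: yellow and black animal clipper, 58 x 191 x 50 mm, to the right. Origin: centre of its underside.
- vial_g: Bystander: amber medicine vial, 58 mm across, 104 mm tall, behind and to the left. Origin: centre of its underside.
- cotton_buds: Bystander: tub of cotton buds, 77 mm across, 80 mm tall, to the left. Origin: centre of its underside.
- instrument_tin: Bystander: flat steel instrument tin, 79 x 168 x 26 mm, behind and to the right. Origin: centre of its underside.
- cap: The cap; origin at the centre of its lower edge. Stiff: up to 0.5 N m, a sprung seal presses 14 N on its three lugs. Anticlockwise from above it is free after 48 degrees relative to the jar (the seal then pushes it up 5 mm if it may rise); past 100 the lugs meet the next threads. About 75 degrees of gripper turn frees it, jar's play included. Pulled before, it lifts the jar.
Things that resemble listed ones, but are neither listed nor needed, are in the scene too. What is shaped like the cap but red or yellow is not meant.

How it is judged (in metres and radians):
On the way, in this order (a step that is already met when the one before it is completed fails the run):
1. the brace is pressed fully down while the cap is still screwed on (value of joint brace above 0.016 m and x of cap_mark in the frame of jar above 0.02 m), for 0.2 s.
2. the cap is turned until its threads let go, while it is still over the neck of the braced jar (value of joint brace above 0.0155 m and x of cap_mark in the frame of jar below 0.0165 m and y of cap_mark in the frame of jar above 0.01 m and z of cap_mid in the frame of jar below 0.104 m), for 0.1 s.
At the end, for the whole second after the job is handed in: The gripper holds the cap still, level (0.2 rad), within 15 mm over the mouth's centre, its lower edge 3 to 45 mm above the rim, not touching the jar; the jar stands seated (3 mm), upright and untouched in its stand, the brace down (15.5 of 18 mm) (z of cap_mid in the frame of jar_rim between 0.018 and 0.06 m and horizontal distance between cap_mid and jar_rim below 0.015 m and angle between cap_mid's own z axis and vertical below 0.2 rad and contact force between the fingers and cap above 2 N and contact force between each of cap, the arm, the fingers and jar below 0.1 N and linear speed of cap below 0.02 m/s and value of joint brace above 0.0155 m and z of jar in the frame of stand below 0.009 m and horizontal distance between jar and stand below 0.008 m and angle between jar's own z axis and vertical below 0.06 rad); the arm keeps its last pose, push and grip.
It fails at once if the jar is lifted in its stand by more than 10 mm (z of jar in the frame of stand above 0.016 m).
It fails at once if the jar is tipped (angle between jar's own z axis and vertical above 0.25 rad).
It fails at once if the cap is turned on far past where the threads let go (more than 130 degrees) (x of cap_mark in the frame of jar below -0.0155 m).
It fails at once if the clipper, vial, tub of cotton buds or instrument tin is moved by more than 30 mm (distance of any of clipper, vial_g, cotton_buds, instrument_tin from where it was at the start of the episode above 0.03 m).
It also fails if it takes over 51 s, if anything falls off the work surface, if the arm or the gripper's body presses on something with over 40 N, if the wrist force passes 120 N, or if a joint passes its speed limit or range.

## Working session

There is one attempt and no reset: what is moved stays moved. The work goes in short steps, Python scripts to look and compute and a shell command to move; the robot and the scene stay as the last step left them, time stands still between calls to the robot, and variables do not carry over. Pictures are saved under pics/ and viewed, about 8 in all and at most 12, crops included, and the job is handed in when it is done.

```bash
mkdir -p pics; ls
python3 - <<'E'
from cell import read_state,cams,manip
import cv2
s=read_state();print(s)
for n in("scene","top"):
    print(n,cams.get_calibration(n)); cv2.imwrite(f"pics/{n}0.png",cams.camera(n)[:,:,::-1])
E
```

```text
pics
{'clock': 0.0, 'joints': array([ 1.11640983e+00,  3.00481003e-01,  1.52156453e+00, -2.75309643e-05,
        1.32069189e+00, -6.66016427e-02]), 'qd': array([ 0.00086394,  0.00019864,  0.00056515, -0.00062231, -0.00015363,
        0.00153093]), 'effort': array([-3.66974018e-05, -5.31809521e+01, -3.52730370e+01,  7.07636168e-02,
        2.44434597e-02, -9.45700231e-05]), 'eef_pos': array([207.8783261 , 508.93673269, 212.88789097]), 'eef_rot': array([-3.14044864e+00, -4.95799156e-05,  2.75381460e+00]), 'wrist_force': array([-0.16153265, -0.10170804, -1.05853463]), 'moment': array([ 0.01996663, -0.00899802, -0.05652449]), 'finger_gap': 94.24853414161777}
scene {'vertical_fov': 48.27056048704071, 'cx': 325.0752674158929, 'cy': 236.11842923388014, 'dist_coeffs': array([0.0313507, 0.       , 0.       , 0.       , 0.       ]), 'R': array([[ 0.85118169, -0.52464129,  0.0155319 ],
       [-0.31738906, -0.53805184, -0.78087413],
       [ 0.41803578,  0.65973611, -0.62449528]]), 't': array([-464.07087889,  250.50272673, 1061.97441202])}
top {'vertical_fov': 44.47924077926927, 'cx': 328.25532736959286, 'cy': 233.33748745730662, 'dist_coeffs': array([-0.19450852,  0.        ,  0.        ,  0.        ,  0.        ]), 'R': array([[-0.01030942, -0.99971737,  0.02142169],
       [-0.9974989 ,  0.00878373, -0.0701341 ],
       [ 0.06992612, -0.02209116, -0.99730753]]), 't': array([ -18.51259809,  583.25452405, 1461.27588643])}
```

View pics/scene0.png

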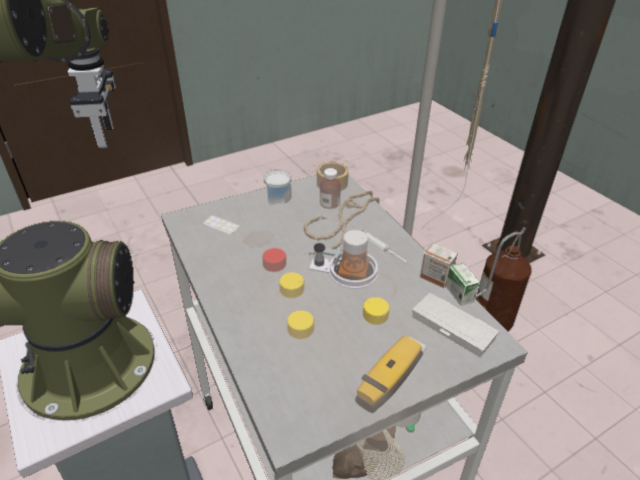

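View pics/top0.png

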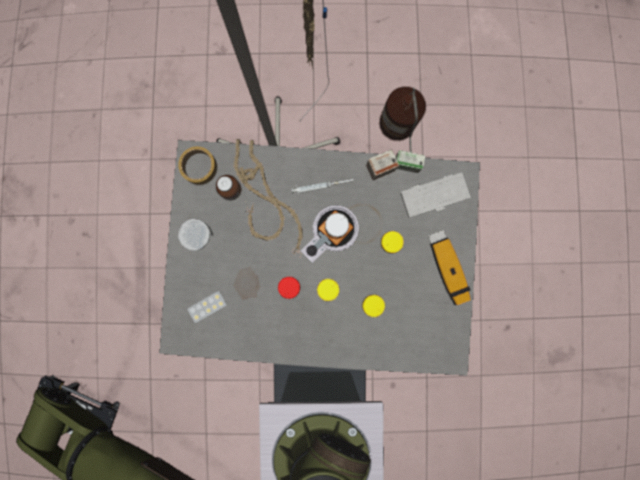

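The white cap on the jar in the stand is at top (337,226) and scene (355,242). The black brace button is at top (313,250) and scene (319,249). The red and yellow discs and the white-capped vial at top (228,186) aren't meant, because only this cap sits in a stand with a button. I'll confirm with one enlarged crop.

Run:
```python
import cv2,numpy as np
a=cv2.imread("pics/top0.png")[190:275,285:385];b=cv2.imread("pics/scene0.png")[215:300,295:395]
f=lambda i:cv2.resize(i,None,fx=4,fy=4,interpolation=cv2.INTER_CUBIC)
cv2.imwrite("pics/crop0.png",np.hstack([f(a),f(b)]))
```

```text
(no output)
```

View pics/crop0.png

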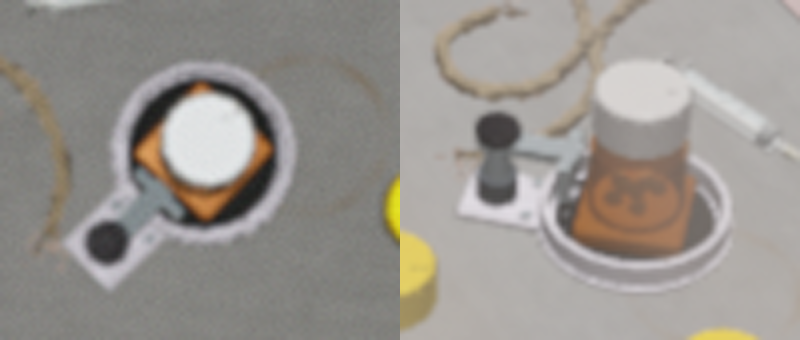

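The crop confirms it. There is a white cap on the amber jar in its well, with cap-top centres at top ≈(337.2,224.5) and scene ≈(355.8,238). The black button's arm runs to the jar, with the button top at top ≈(311.8,250.5) and scene ≈(319.5,247.5).

```bash
cat > h.py <<'E'
import numpy as np,cv2
from cell import cams
def ray(n,uv):
    c=cams.get_calibration(n);f=240/np.tan(np.radians(c["vertical_fov"])/2)
    K=np.array([[f,0,c["cx"]],[0,f,c["cy"]],[0,0,1]])
    p=cv2.undistortPoints(np.array([[uv]],float),K,c["dist_coeffs"])[0,0]
    return -c["R"].T@c["t"], c["R"].T@np.r_[p,1]
def onz(n,uv,z):
    o,d=ray(n,uv);return (o+d*(z-o[2])/d[2]).round(1)
def tri(a,b):
    A=np.zeros((3,3));B=np.zeros(3)
    for o,d in(ray("top",a),ray("scene",b)):
        P=np.eye(3)-np.outer(d,d)/(d@d);A+=P;B+=P@o
    return np.linalg.solve(A,B).round(1)
E
python3 - <<'E'
from h import *
im=cv2.imread("pics/top0.png").astype(int)
w=(im.min(2)>200);m=np.zeros_like(w);m[205:248,320:356]=1
n,l,st,c=cv2.connectedComponentsWithStats((w&m).astype(np.uint8));print(st[1:],c[1:])
cap=[(337.2,224.5),(355.8,238)];b=[(311.8,250.5),(319.5,247.5)]
print("cap",onz("top",cap[0],106),onz("scene",cap[1],106),tri(*cap))
print("br",onz("top",b[0],60),onz("scene",b[1],60),tri(*b))
# stand ring in top image at z=20
print("ring",onz("top",(285+204/4,190+152/4),20))
E
```

```text
[[327 214  21  22 347]] [[336.70893372 224.3573487 ]]
cap [598.  -43.7 106. ] [595.7 -47.6 106. ] [598.4 -43.9 102.4]
br [538.5  17.6  60. ] [536.4  12.4  60. ] [539.   17.4  55.3]
ring [596.5 -43.8  20. ]
```

```bash
cat >> h.py <<'E'
from scipy.spatial.transform import Rotation as Ro
from cell import read_state
def go(x,y,z,yaw=None):
    s=read_state();R=Ro.from_euler("xyz",s["eef_rot"]).as_matrix()
    d=R.T@(np.array([x,y,z])-s["eef_pos"])/1000
    t=0 if yaw is None else -np.degrees(yaw-s["eef_rot"][2])
    print(d.round(4),"turn",round((t+180)%360-180,1),"|",s["clock"],s["eef_pos"].round(1),s["eef_rot"].round(3),"j",s["joints"].round(2),"F",s["wrist_force"].round(1),"M",s["moment"].round(2),"gap",round(s["finger_gap"],1))
E
python3 -c "
from h import *
go(538,16,130,.9);go(373,262,210,1.83)"
```

```text
[-0.492  -0.3315  0.0833] turn 106.2 | 0.1 [207.9 509.  213. ] [-3.141 -0.     2.754] j [ 1.12  0.3   1.52 -0.    1.32 -0.07] F [-1.   0.4 -0.3] M [-0.02 -0.01  0.02] gap 94.5
[-0.2462 -0.1662  0.0031] turn 52.9 | 0.1 [207.9 509.  213. ] [-3.141 -0.     2.754] j [ 1.12  0.3   1.52 -0.    1.32 -0.07] F [-1.   0.4 -0.3] M [-0.02 -0.01  0.02] gap 94.5
```

```bash
python3 -m handwheel '[[-0.05,-0.033,0,10],[-0.1,-0.066,0,20],[-0.15,-0.1,0,30],[-0.2,-0.133,0,40],[-0.246,-0.166,0,50]]' 1 20; python3 -c "
from h import *
go(538,16,130,.9)"
```

```text
clock: 0.72
eef_pos: [373.6, 260.4, 213.0]
eef_rot: [-3.141, 0.001, 1.875]
wrist_force: [0.2, 0.1, -0.6]
finger_gap: 47.5
[-0.2824  0.0836  0.0832] turn 55.9 | 0.725 [373.6 260.4 213. ] [-3.141e+00  1.000e-03  1.875e+00] j [ 0.53  0.09  1.77 -0.    1.28  0.22] F [ 0.2  0.1 -0.6] M [-0.05 -0.01 -0.01] gap 47.5
```

```bash
python3 -m handwheel '[[-0.055,0.0165,0.015,10],[-0.11,0.033,0.03,20],[-0.17,0.05,0.045,30],[-0.225,0.067,0.06,40],[-0.2824,0.0836,0.083,50]]'; python3 -c "
from h import *
go(538,16,75)"
```

```text
clock: 1.35
eef_pos: [538.2, 15.3, 130.4]
eef_rot: [3.141, 0.001, 0.997]
wrist_force: [0.6, 0.5, 1.1]
finger_gap: 0.9
[ 0.0005 -0.0006  0.0554] turn 0 | 1.35 [538.2  15.3 130.4] [3.141e+00 1.000e-03 9.970e-01] j [-0.04  0.36  1.65 -0.    1.14  0.54] F [0.6 0.5 1.1] M [ 0.02  0.12 -0.06] gap 0.9
```

```bash
python3 -m handwheel '[[0,0,0.03,0],[0,0,0.052,0],[0,0,0.052,0]]'
python3 - <<'E'
from h import *
go(538,16,50)
i=cams.camera("scene")[205:295,270:390,::-1]
cv2.imwrite("pics/s1.png",cv2.resize(i,None,fx=5,fy=5,interpolation=cv2.INTER_CUBIC))
E
```

```text
clock: 1.72
eef_pos: [537.3, 15.2, 76.9]
eef_rot: [-3.139, 0.002, 0.996]
wrist_force: [0.3, -0.2, 0.4]
finger_gap: 0.2
[0.0011 0.0002 0.0269] turn 0 | 1.725 [537.3  15.2  76.9] [-3.139e+00  2.000e-03  9.960e-01] j [-0.04  0.43  1.69 -0.    1.03  0.54] F [ 0.3 -0.2  0.4] M [-0.11  0.14  0.04] gap 0.2
```

View pics/s1.png

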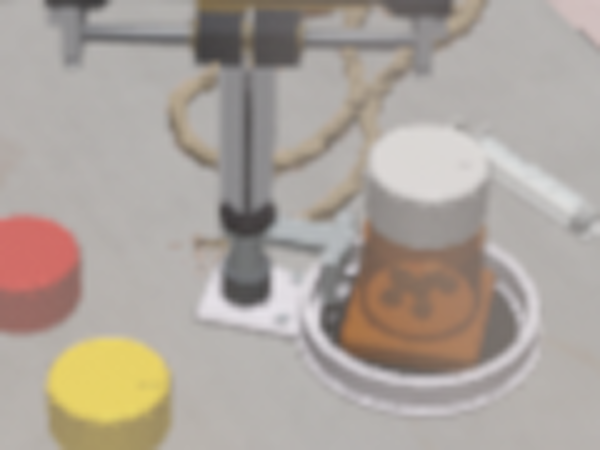

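The closed fingertips (crop (246,205)) are centred over the button. Pressing now.

```bash
python3 -m handwheel '[[0,0,0.008,0],[0,0,0.014,0],[0,0,0.02,0],[0,0,0.025,0],[0,0,0.028,0]]'; python3 -m handwheel '[[0,0,0.001,0],[0,0,0.001,0],[0,0,0.001,0]]'
```

```text
clock: 2.4
eef_pos: [538.3, 15.4, 50.2]
eef_rot: [3.141, 0.001, 0.997]
wrist_force: [1.1, 2.3, 7.1]
finger_gap: 0.5
clock: 2.78
eef_pos: [538.4, 15.4, 50.1]
eef_rot: [3.141, 0.0, 0.997]
wrist_force: [-5.1, 1.3, 14.7]
finger_gap: 0.5
```

```bash
python3 -m handwheel '[[0,0,0.002,0],[0,0,0.002,0],[0,0,0.002,0]]'
```

```text
clock: 3.15
eef_pos: [538.5, 15.4, 49.9]
eef_rot: [3.14, 0.0, 0.997]
wrist_force: [-10.9, 0.6, 28.6]
finger_gap: 0.2
```

The stop has been reached, with 28 N at z=49.9. Now retreat and move over the cap with the gripper open.

```bash
python3 -m handwheel '[[0,0,-0.02,0],[0,0,-0.06,0],[0,0,-0.09,0],[0,0,-0.09,0]]' 0 60
python3 - <<'E'
from h import *
i=cams.camera("scene")[205:295,290:410,::-1];t=cams.camera("top");cv2.imwrite("pics/t1.png",t[:,:,::-1])
cv2.imwrite("pics/s2.png",cv2.resize(i,None,fx=5,fy=5,interpolation=cv2.INTER_CUBIC))
go(597,-45,135,.75)
E
```

```text
clock: 3.65
eef_pos: [539.0, 15.4, 141.4]
eef_rot: [3.138, -0.001, 0.997]
wrist_force: [-0.3, 0.1, -0.3]
finger_gap: 37.3
[-0.0187  0.0824  0.0039] turn 14.1 | 3.75 [537.9  15.5 138.9] [3.142e+00 1.000e-03 9.970e-01] j [-0.04  0.35  1.64 -0.    1.15  0.54] F [-0.  -0.1 -0.1] M [-0.03  0.12 -0.  ] gap 44.8
```

View pics/s2.png

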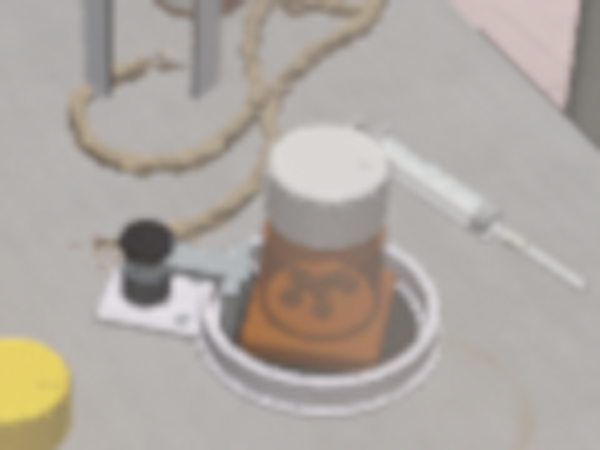

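The brace button is visibly down in the crop (top at (147,240)) and the key sits beside the jar's foot. Moving over the cap.

```bash
python3 -m handwheel '[[-0.009,0.041,-0.003,7],[-0.019,0.082,-0.003,14],[-0.019,0.082,-0.003,14],[-0.019,0.082,-0.003,14]]' 0
python3 - <<'E'
from h import *
t=cams.camera("scene")[185:285,295:415,::-1]
cv2.imwrite("pics/s3.png",cv2.resize(t,None,fx=5,fy=5,interpolation=cv2.INTER_CUBIC))
go(597.3,-44.5,87)
E
```

```text
clock: 4.25
eef_pos: [595.6, -44.7, 140.4]
eef_rot: [-3.14, 0.003, 0.753]
wrist_force: [0.2, 0.3, -0.1]
finger_gap: 85.2
[0.0013 0.0013 0.0539] turn 0 | 4.3 [595.7 -44.4 140.9] [-3.14e+00  2.00e-03  7.54e-01] j [-0.14  0.47  1.46 -0.    1.21  0.68] F [ 0.1 -1.1  0.3] M [-0.09  0.12 -0.03] gap 89.1
```

View pics/s3.png

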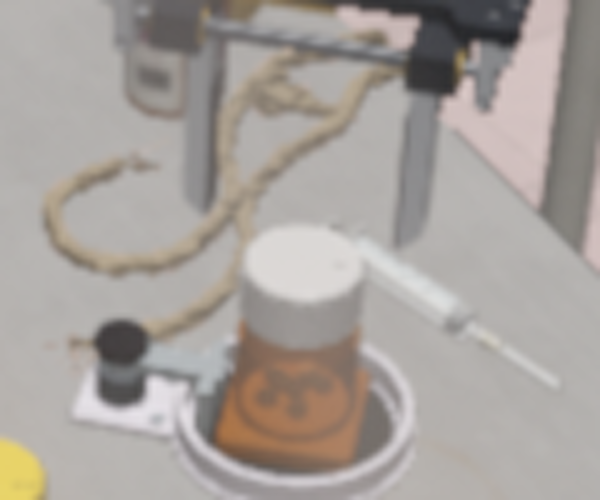

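The fingers straddle the cap symmetrically: tips at crop (197,205) and (408,240), cap centre at (303,262). Descend and close.

```bash
python3 -m handwheel '[[0.001,0.001,0.02,0],[0.001,0.001,0.04,0],[0.001,0.001,0.053,0],[0.001,0.001,0.053,0]]' 0;  python3 -m handwheel '[[0,0,0,0],[0,0,0,0],[0,0,0,0],[0,0,0,0],[0,0,0,0]]' 1 55; python3 -c "
from h import *
go(597,-44.5,87)"
```

```text
clock: 4.8
eef_pos: [596.4, -44.1, 87.2]
eef_rot: [-3.139, 0.003, 0.755]
wrist_force: [-0.6, -0.4, -0.5]
finger_gap: 94.2
clock: 5.42
eef_pos: [596.5, -44.2, 87.4]
eef_rot: [-3.14, 0.003, 0.755]
wrist_force: [1.3, -1.5, 0.3]
finger_gap: 54.1
[0.0001 0.0006 0.0004] turn 0 | 5.425 [596.5 -44.2  87.4] [-3.14e+00  3.00e-03  7.55e-01] j [-0.13  0.53  1.5  -0.    1.11  0.68] F [ 1.3 -1.5  0.3] M [-0.2   0.03 -0.02] gap 54.1
```

Gripped (gap 54). Turning anticlockwise, which is negative about tool z.

```bash
python3 -m handwheel '[[0,0,0,-7],[0,0,0,-14],[0,0,0,-21],[0,0,0,-28],[0,0,0,-35]]'; python3 -c "
from h import *
go(597,-44.5,87)"
```

```text
clock: 6.05
eef_pos: [597.8, -44.8, 88.5]
eef_rot: [3.141, 0.002, 1.369]
wrist_force: [7.1, -3.3, 3.9]
finger_gap: 54.3
[ 0.0001 -0.0009  0.0015] turn 0 | 6.05 [597.8 -44.8  88.5] [3.141e+00 2.000e-03 1.369e+00] j [-0.14  0.53  1.5  -0.    1.11  0.07] F [ 7.1 -3.3  3.9] M [-0.71 -1.24 -0.25] gap 54.3
```

```bash
python3 -m handwheel '[[0,0,0,-7],[0,0,0,-14],[0,0,0,-21],[0,0,0,-28],[0,0,0,-28]]'
python3 - <<'E'
from h import *
go(597,-44.5,87)
t=cams.camera("top")[190:270,285:385,::-1];s=cams.camera("scene")[205:285,300:400,::-1]
cv2.imwrite("pics/s4.png",cv2.resize(np.hstack([t,s]),None,fx=4,fy=4,interpolation=cv2.INTER_CUBIC))
E
```

```text
clock: 6.68
eef_pos: [599.5, -45.0, 90.1]
eef_rot: [3.137, 0.004, 1.859]
wrist_force: [6.7, -0.7, 6.0]
finger_gap: 54.1
[ 0.0012 -0.0023  0.0031] turn 0 | 6.675 [599.5 -45.   90.1] [3.137 0.004 1.859] j [-0.14  0.53  1.5  -0.    1.11 -0.42] F [ 6.7 -0.7  6. ] M [-0.2  -1.17  0.01] gap 54.1
```

View pics/s4.png

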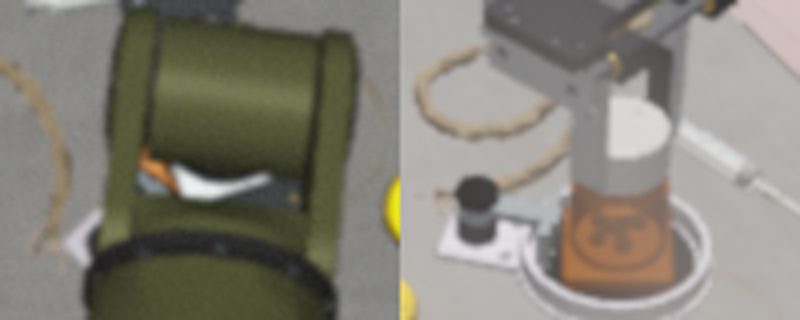

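The view shows the fingers on the cap, the brace still down and the jar's foot slightly turned against the key. The nib is hidden. Turned 63° so far; continuing in smaller steps.

```bash
for i in 1; do python3 -m handwheel '[[0,0,0,-4],[0,0,0,-8],[0,0,0,-8]]';done; python3 -c "
from h import *
go(597,-44.5,87)"; python3 -m handwheel '[[0,0,0,-3],[0,0,0,-6],[0,0,0,-6]]'; python3 -c "
from h import *
go(597,-44.5,87)"
```

```text
clock: 7.15
eef_pos: [600.6, -45.1, 91.2]
eef_rot: [3.135, 0.006, 1.997]
wrist_force: [4.4, 0.1, 5.9]
finger_gap: 54.1
[ 0.0021 -0.0031  0.0041] turn 0 | 7.15 [600.6 -45.1  91.2] [3.135 0.006 1.997] j [-0.14  0.53  1.49 -0.    1.11 -0.56] F [4.4 0.1 5.9] M [-0.06 -0.9  -0.05] gap 54.1
clock: 7.52
eef_pos: [601.2, -45.1, 91.7]
eef_rot: [3.134, 0.008, 2.101]
wrist_force: [3.3, 0.3, 4.6]
finger_gap: 54.3
[ 0.0027 -0.0033  0.0047] turn 0 | 7.525 [601.2 -45.1  91.7] [3.134 0.008 2.101] j [-0.14  0.53  1.49 -0.    1.11 -0.66] F [3.3 0.3 4.6] M [ 0.03 -0.66 -0.03] gap 54.3
```

```bash
python3 -m handwheel '[[0,0,0,-3],[0,0,0,-6],[0,0,0,-6]]'; python3 -c "
from h import *
go(597.5,-44.5,87)";  python3 -m handwheel '[[0,0,-0.001,0],[0,0,-0.002,0],[0,0,-0.002,0],[0,0,-0.002,0]]'; python3 -c "
from h import *
go(597.5,-44.5,87)"
```

```text
clock: 7.9
eef_pos: [601.4, -45.1, 91.9]
eef_rot: [3.134, 0.009, 2.204]
wrist_force: [3.1, 1.1, 2.8]
finger_gap: 54.1
[ 0.0028 -0.0029  0.0049] turn 0 | 7.9 [601.4 -45.1  91.9] [3.134 0.009 2.204] j [-0.14  0.53  1.49 -0.    1.11 -0.77] F [3.1 1.1 2.8] M [ 0.02 -0.52  0.01] gap 54.1
clock: 8.4
eef_pos: [601.2, -45.1, 93.6]
eef_rot: [3.135, 0.008, 2.203]
wrist_force: [0.0, 0.4, -1.6]
finger_gap: 54.7
[ 0.0027 -0.0027  0.0066] turn 0 | 8.4 [601.2 -45.1  93.6] [3.135 0.008 2.203] j [-0.14  0.53  1.49 -0.    1.11 -0.77] F [ 0.   0.4 -1.6] M [-0.02 -0.2   0.02] gap 54.7
```

```bash
python3 -m handwheel '[[0,0,-0.001,0],[0,0,-0.002,0],[0,0,-0.002,0],[0,0,-0.002,0]]'
python3 - <<'E'
from h import *
go(597.5,-44.5,87)
s=cams.camera("scene")[205:285,310:410,::-1]
cv2.imwrite("pics/s5.png",cv2.resize(s,None,fx=6,fy=6,interpolation=cv2.INTER_CUBIC))
E
```

```text
clock: 8.9
eef_pos: [601.2, -45.1, 95.7]
eef_rot: [3.135, 0.008, 2.203]
wrist_force: [2.6, 0.1, -1.2]
finger_gap: 54.3
[ 0.0027 -0.0027  0.0087] turn 0 | 8.9 [601.2 -45.1  95.7] [3.135 0.008 2.203] j [-0.14  0.53  1.49 -0.    1.11 -0.77] F [ 2.6  0.1 -1.2] M [ 0.04 -0.32 -0.03] gap 54.3
```

View pics/s5.png

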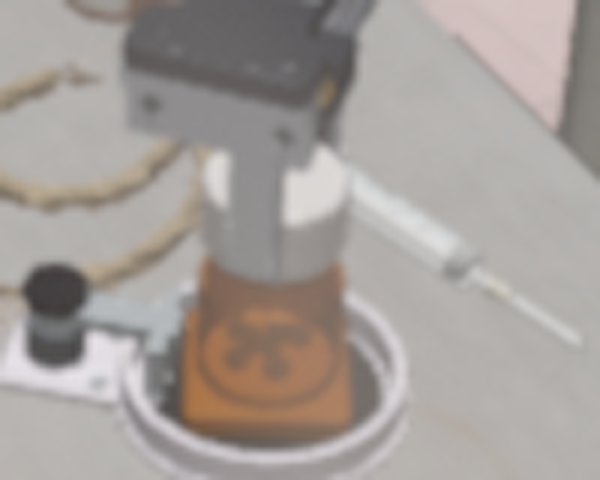

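The jar is seated and the wrist pulls only about 1 N, so the cap is free. Lifting on.

```bash
python3 -m handwheel '[[0,0,-0.001,0],[0,0,-0.003,0],[0,0,-0.005,0],[0,0,-0.005,0]]'; python3 -m handwheel '[[0,0,-0.002,0],[0,0,-0.004,0],[0,0,-0.006,0],[0,0,-0.008,0],[0,0,-0.008,0]]';python3 -m handwheel '[[0,0,-0.005,0],[0,0,-0.010,0],[0,0,-0.015,0],[0,0,-0.018,0],[0,0,-0.018,0]]'
python3 - <<'E'
from h import *
go(597.5,-44.5,127)
s=cams.camera("scene")[190:290,300:420,::-1];t=cams.camera("top")[180:280,280:400,::-1]
f=lambda i:cv2.resize(i,None,fx=6,fy=6,interpolation=cv2.INTER_CUBIC)
cv2.imwrite("pics/s6.png",f(s));cv2.imwrite("pics/t6.png",f(t))
E
```

```text
clock: 9.45
eef_pos: [601.3, -45.1, 101.0]
eef_rot: [3.134, 0.009, 2.203]
wrist_force: [1.9, -0.2, -1.3]
finger_gap: 54.4
clock: 10.07
eef_pos: [601.3, -45.1, 109.2]
eef_rot: [3.134, 0.009, 2.203]
wrist_force: [0.4, -0.2, -0.1]
finger_gap: 54.6
clock: 10.7
eef_pos: [601.2, -45.0, 127.4]
eef_rot: [3.134, 0.009, 2.203]
wrist_force: [-0.0, -0.1, -0.9]
finger_gap: 54.1
[ 0.0026 -0.0026  0.0004] turn 0 | 10.7 [601.2 -45.  127.4] [3.134 0.009 2.203] j [-0.13  0.49  1.47 -0.    1.17 -0.77] F [-0.  -0.1 -0.9] M [-0.02  0.04  0.01] gap 54.1
```

View pics/s6.png

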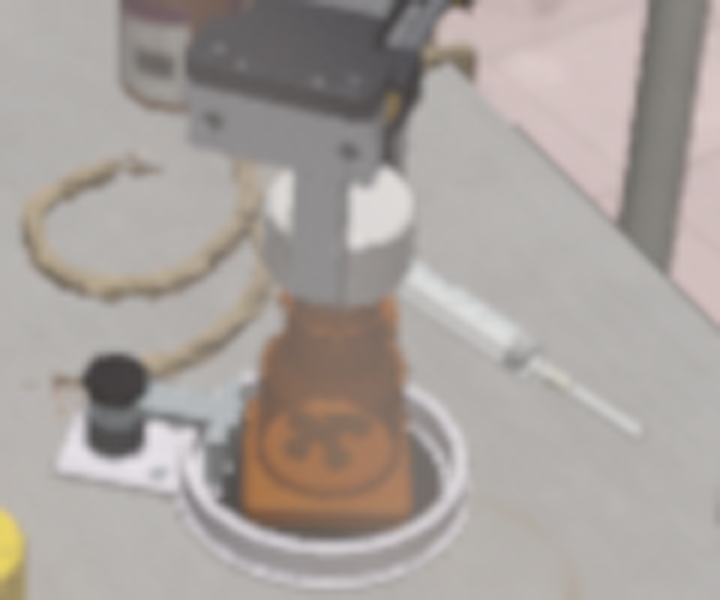

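The cap (crop (340,240)) is clear above the neck (centre column ≈340). The jar stands upright in the well and the brace is down (115,380). Hold briefly, then hand in.

```bash
python3 -m handwheel '[[0,0,0,0],[0,0,0,0],[0,0,0,0]]'; python3 -c "
from cell import manip;print(manip.sign_off())"
```

```text
clock: 11.18
eef_pos: [601.0, -45.0, 127.0]
eef_rot: [3.134, 0.009, 2.203]
wrist_force: [-1.3, 0.7, -0.4]
finger_gap: 54.1
the job is handed in; nothing more can be done
None
```

The job is handed in, at about 11 s of the 51 s allowed. The sign-off gives no verdict.

**What I did**
- I pressed the brace button to its stop, about 28 N at the end.
- I gripped the cap with 55 N and turned the gripper about 83° anticlockwise, until the turning torque had vanished.
- I lifted the cap straight up about 40 mm from where it was screwed on. That puts its lower edge about 20 mm above the rim.

**Last checks**
- **Cap:** it is held level (tilt about 0.01 rad) with the finger gap at 54 mm. The wrist force was about the cap's own weight, within noise.
- **Jar and brace:** the last picture shows the jar upright in its well with the brace down. The cap is centred over the neck as the scene camera sees it.

**Less certain**
- **Release angle:** the fingers hid the nib during the turn, so I judged the release from torque and lifting force, not by sight.
- **Position:** the cap and jar moved about 4 mm in x while turning, within the jar's play. I did not check the centring along the camera's line of sight separately.
- **Bystanders:** I noticed no contact with anything else, but took no final measurement of their positions.

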